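# Feel for the release notch and open the viewing station

### The arm

A 6-joint arm with a two-finger parallel gripper is mounted at the origin on the work surface. World frame = base frame: x ahead of the robot, y to its left, z up, the work surface at z = 0. Lengths are in m, angles in rad, forces in N, time in s.
With the tool pointing down it reaches from about 0.275 to 0.825 m from the base axis. Payload 4.9 kg.
Tool frame: the origin (TCP) lies at the very end of the fingers, on their centre line; the grasp point (between the pads) lies 19 mm behind it; x points along the fingers, z is the direction in which the jaws open and shut, and the axes are right-handed (so a half turn about x gives the same grasp; the last joint's range is limited). The gripper opens to 85 mm and grips with 20 to 120 N. Pads are 22 mm wide; open, the fingers measure 114 mm over their backs; the gripper's body (76 mm by 85 mm) begins 54 mm behind the grasp point. The pads swing forward as they close: fully open they stand 13 mm farther back than shut.
Start: joints at [0.996, 0.326, -0.193, 1.052, 0, 1.437], TCP at [0.235, 0.497, 0.209] pointing down, gripper open.
Joint ranges: [-2.65, 2.65], [-0.97, 1.79], [-1.3, 1.35], [-1.93, 2.1], [-1.47, 1.37], [-3.14, 3.14]. Speed limits (rad/s): [2.57, 2.57, 3.14, 3.14, 3.14, 3.14].

### API

Orientations are given as a unit quaternion [x, y, z, w].
In Python, from station import * gives the robot as it stands.
- The arm moves only by the tool apply_moves, never from a script. Its argument "increments" is a list that holds one entry, the list of rows, each a list of 5 numbers: the finger opening in mm, from 0 to 85.4, then the shift along the tool's x, y, z in mm, then the turn about the tool's x in degrees. A call has 1 to 12 rows; each row is the pose to reach, as a shift and turn from the pose measured when the call began, along the tool's axes at that moment; what a row does not reach only later rows make up. A row lasts 1/10 s, in which the tool goes at most 50 mm and 8.59 degrees, less where a joint would pass 70% of its speed; a pose out of reach is approached as far as the arm can. A call with a gripper value outside its range is refused whole. The fingers move at their own pace and stop on an object; "force" is the grip in N (left out, the last holds). Time passes only in rows, so rows that repeat a pose let the fingers close. It gives the time, the measured TCP pose, the force and the opening at its end, in the units of the state.
- get_obs(): the state, without advancing time (a new reading comes with each control period).
- get_image(name): name is "side" or "top" or "wrist"; returns a dict with "frame" (400x640x3 uint8, red, green, blue), "K" (3x3 intrinsics, pixels), "R" (3x3) and "t" (3): a world point X has camera coordinates R X + t; the wrist camera has in their place "hand_eye" (4x4, takes a point from camera to tool coordinates, whose origin is the TCP and whose axes are the tool frame's). Camera axes: x right, y down, z forward; pixel columns grow to the right and rows downward; lengths in m; the calibration is good to about 2 mm. A picture is of the moment at which its call begins: read the wrist's pose just before it. There is no depth.
- close_job(): hands the job in, once; it reports no verdict.
Trained networks look in a picture, given as the dict that the camera call returned (one of the last four; its "shot" number tells which), for a name from the list of things; names that differ only in an ending like _2 or _b are one class to them, and where a whole thing is asked for, a point or a joint stands for the part that bears it (a point fixed in the world has none). Each returns a list of dicts, best first, with "score" (0 to 1); they miss things now and then, are a little off and sometimes report something else, mostly with a low value. They report only what shows in the picture. A call takes as long as a camera call.
- masks_of(picture, label): "region" (400x640 bool, what is visible of it).
- pinpoint(picture, label): "xyz" ([x, y, z] in m, in world coordinates, good to about 4 mm: a listed point, or the origin of a listed thing).
The state is a dict: "clock": time; "joints": joint angles; "joint_vel": joint speeds; "tau": joint torques, N m; "position": TCP position; "ee_rot": TCP orientation; "ft_force": force on the tool from outside, world axes, zero at the start; "wrist_torque": the same for the moment, N m; "grip_width": finger opening in m.
Only numpy, scipy, OpenCV 4.12 (cv2) and the standard library are available. Lean on these libraries where they do the work, as an engineer would, in place of code of your own. Each camera call takes 0.05 s, during which the arm holds its last target. There are 200 camera calls.

### The job

Open the cover of the crown viewing station: touch the left end (the robot's left) of the rail along its front edge and slide a fingertip along the rail's front face, without forcing it, until you come to the hidden release notch, then press the catch inside the notch fully in, so that the sprung cover swings fully open, and take the hand away. Do not lift, carry or push aside the magnetic strip with the dented crowns, the gauge block, the caliper or the bottle.

Things in the scene. Friction and masses are not known exactly. Their poses are not given: they have to be found in the camera images.
- station: Low viewing station fixed to the counter: 490 wide (y) x 193 deep (x) x 70 mm high. Origin: centre of underside; -x is the front, towards the robot; +y the robot's left; z up. Grey pods at both sides, |y| 120 to 245 mm, fronts at x = -98. Between them a steel cover (top z = 70, x = -72 to 75), hinged at the back, and before it the front rail.
- rail_mid (a point): Point on the upper front edge of the aluminium rail, midway between the pods (station x = -95, y = 0, z = 67 mm; axes as the station's). The rail runs from y = -120 to 120 mm, upright front face at x = -95, 20 mm thick, z = 32 to 67; the plinth below it stands 4 mm further back. The rail does not move.
- rail_left (a point): Point on the rail's upper front edge near its left end (station x = -95, y = 100, z = 67 mm); always plain rail here, the place to start. The rail's one notch, 50 mm wide, is cut through it from top to bottom and open to the front; its middle is anywhere from station y = -65 to 35 mm, not told: feel for it, or see it from above as a dark gap in the rail.
- catch (a joint): How far the catch is pressed in (m): 0 to 0.007. It is an upright plate filling the notch's width, z = 32 to 58 mm, its face 8 mm behind the rail's front face. It moves along station +x, away from the robot, against a spring of 3 N at rest and 6 N fully in, and springs back. Past about 4 mm it frees the cover.
- cover (a joint): Opening angle of the cover (rad): 0 shut, 1.4 fully open. Once freed it swings up and back by its spring in about 2 s and stays open; till then the catch holds it. Its front edge rises just behind the rail and may lean softly on a hand above it until that backs off to the front.
- magnet_strip: Loose magnetic strip 150 x 36 x 10 mm lying along station x on the left pod, gripping three dented red tin crowns (32 mm wide, its top with them 17 mm above the pod). Origin: centre of its underside. Leave alone.
- gauge_block: Loose blue plastic stepped gauge block, 30 x 60 x 29 mm, on the right pod, towards its back. Origin: centre of its underside. Leave alone.
- caliper: Loose chrome caliper, 230 x 85 x 13 mm, lying along its x on the counter to the right of the station. Origin: on the counter under its beam's middle. Leave alone.
- sample_bottle: Loose green glass bottle, 60 mm across, 180 mm high, standing on the counter to the left of the station. Origin: centre of its underside. Leave alone.

How it is judged:
By the outcome, as a careful person would: the job done as asked, in the order asked, and still so for the second after the job is handed in, with the robot touching nothing.
It also fails if it takes over 61 s, if anything falls off the work surface, if the arm or the gripper's body presses on something with over 40 N, if the wrist force passes 120 N, or if a joint passes its speed limit or range.

## Working session

There is one attempt and no reset: what is moved stays moved. The work goes in short steps, Python scripts to look and compute and a tool call to move; the robot and the scene stay as the last step left them, time stands still between calls to the robot, and variables do not carry over. Pictures are saved under pics/ and viewed, about 8 in all and at most 12, crops included, and the job is handed in when it is done.

Besides the shell and the picture viewer there is one more tool, called after "Call:" as name(argument=value, ...) on one line, values as JSON. apply_moves: Moves the arm, as the interface text tells. Its arguments: {"type":"object","properties":{"increments":{"type":"array","items":{"type":"array","items":{"type":"array","items":{"type":"number"}}}},"force":{"type":"number"}},"required":["increments"]}

```bash
mkdir -p pics; python3 - <<'E'
from station import *
import cv2,numpy as np
o=get_obs();print({k:np.round(v,3).tolist() for k,v in o.items()})
for n in ["top","side"]:
    p=get_image(n);cv2.imwrite(f"pics/{n}1.png",p["frame"][:,:,::-1])
    print(n,np.round(p["K"],1).tolist(),np.round(p["R"],3).tolist(),np.round(p["t"],3).tolist())
    for l in ["station","rail_mid","rail_left","magnet_strip","sample_bottle","gauge_block","caliper"]:
        print(l,[(np.round(r["xyz"],3).tolist(),round(r["score"],2)) for r in pinpoint(p,l)[:2]])
E
```

```text
{'clock': 0.0, 'joints': [0.996, 0.327, -0.194, 1.052, 0.0, 1.437], 'joint_vel': [0.0, 0.0, -0.001, 0.0, -0.0, 0.001], 'tau': [0.003, -44.34, 26.244, 0.015, 0.0, 0.0], 'position': [0.234, 0.497, 0.208], 'ee_rot': [-0.379, 0.598, 0.378, 0.597], 'ft_force': [-0.593, 1.003, 0.129], 'wrist_torque': [-0.021, 0.026, 0.009], 'grip_width': 0.085}
top [[493.0, 0.0, 309.8], [0.0, 493.0, 189.3], [0.0, 0.0, 1.0]] [[0.013, -1.0, -0.016], [-0.981, -0.01, -0.192], [0.192, 0.018, -0.981]] [0.001, 0.641, 1.421]
station [([0.655, -0.047, -0.001], 0.73)]
rail_mid [([0.564, -0.062, 0.06], 0.89)]
rail_left [([0.546, 0.036, 0.069], 0.81), ([0.506, -0.457, -0.0], 0.63)]
magnet_strip [([0.64, 0.141, 0.066], 0.64)]
sample_bottle [([0.507, 0.454, -0.001], 0.73)]
gauge_block [([0.714, -0.214, 0.072], 0.58)]
caliper [([0.506, -0.458, 0.0], 0.77)]
side [[397.5, 0.0, 322.3], [0.0, 397.5, 194.2], [0.0, 0.0, 1.0]] [[0.782, -0.623, -0.018], [-0.483, -0.587, -0.65], [0.394, 0.517, -0.76]] [-0.47, 0.346, 1.019]
station [([0.657, -0.047, 0.001], 0.98)]
rail_mid [([0.558, -0.064, 0.069], 0.81)]
rail_left [([0.548, 0.04, 0.063], 0.66)]
magnet_strip [([0.639, 0.142, 0.072], 0.76)]
sample_bottle [([0.512, 0.456, -0.001], 0.75)]
gauge_block [([0.718, -0.213, 0.07], 0.59)]
caliper [([0.511, -0.461, 0.002], 0.71)]
```

View pics/top1.png

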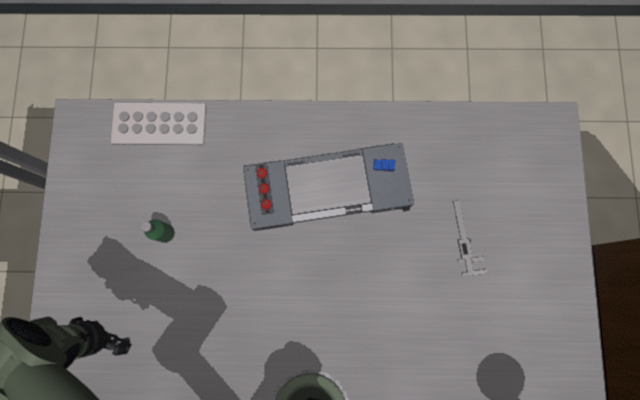

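View pics/side1.png

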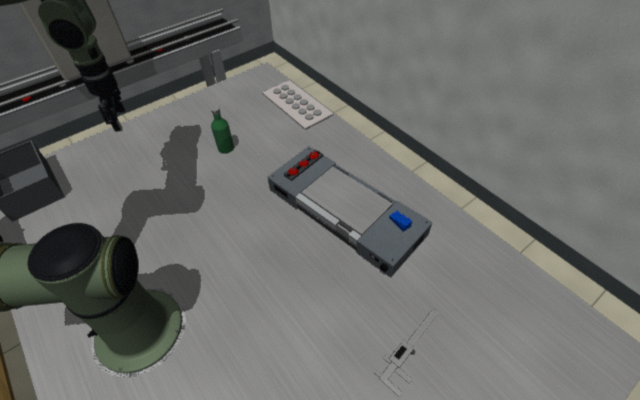

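The top view shows the station yawed slightly, with a dark gap in the rail near (352,210). I'll fit the station's yaw by matching its outline, then sample brightness along the rail.

```bash
cat > h.py <<'E'
from station import *
import cv2,numpy as np
from scipy.optimize import minimize
def proj(p,X):
    c=X@np.asarray(p["R"]).T+p["t"]; u=c@np.asarray(p["K"]).T; return u[:,:2]/u[:,2:]
def T(q,X):
    c,s=np.cos(q[2]),np.sin(q[2]); X=np.atleast_2d(X).astype(float)
    return np.c_[q[0]+c*X[:,0]-s*X[:,1],q[1]+s*X[:,0]+c*X[:,1],X[:,2]]
E
python3 - <<'E'
from h import *
box=np.array([[x,y,z] for x in(-.098,.095) for y in(-.245,.245) for z in(0,.07)])
ps=[get_image(n) for n in("top","side")]
ms=[]
for p in ps:
    m=np.zeros((400,640),bool)
    m|=masks_of(p,"station")[0]["region"]
    for l in("magnet_strip","gauge_block"):
        r=masks_of(p,l)
        if r: m|=r[0]["region"]
    ms.append(cv2.morphologyEx(m.astype(np.uint8),cv2.MORPH_CLOSE,np.ones((9,9))))
def cost(q):
    e=0
    for p,m in zip(ps,ms):
        a=np.zeros((1600,2560),np.uint8)
        cv2.fillConvexPoly(a,cv2.convexHull(np.round((proj(p,T(q,box))+.5)*4).astype(np.int32)),1)
        a=cv2.resize(a.astype(np.float32),(640,400),interpolation=cv2.INTER_AREA); e+=np.abs(a-m).sum()
    return e
r=minimize(cost,[.656,-.047,.14],method="Nelder-Mead",options=dict(initial_simplex=[[.656,-.047,.14],[.664,-.047,.14],[.656,-.039,.14],[.656,-.047,.18]],xatol=1e-4))
q=r.x;print(q,r.fun,[m.sum() for m in ms]);np.save("q.npy",q)
ys=np.arange(-.13,.131,.005)
for p,n in zip(ps,("top","side")):
    g=cv2.cvtColor(p["frame"],cv2.COLOR_RGB2GRAY)
    uv=proj(p,T(q,np.c_[0*ys-.085,ys,0*ys+.067])).astype(np.float32)
    v=cv2.remap(g,uv[:,:1],uv[:,1:],cv2.INTER_LINEAR).ravel()
    print(n,[(int(round(y*1000)),int(a)) for y,a in zip(ys,v)])
E
```

```text
[ 0.65659667 -0.04400538  0.16381346] 1120.0 [np.uint64(10559), np.uint64(9502)]
top [(-130, 109), (-125, 108), (-120, 151), (-115, 180), (-110, 179), (-105, 179), (-100, 180), (-95, 179), (-90, 130), (-85, 104), (-80, 133), (-75, 136), (-70, 115), (-65, 121), (-60, 136), (-55, 128), (-50, 114), (-45, 119), (-40, 155), (-35, 175), (-30, 175), (-25, 175), (-20, 175), (-15, 175), (-10, 176), (-5, 177), (0, 176), (5, 177), (10, 177), (15, 178), (20, 178), (25, 179), (30, 177), (35, 178), (40, 180), (45, 178), (50, 180), (55, 180), (60, 180), (65, 178), (70, 179), (75, 180), (80, 181), (85, 180), (90, 180), (95, 180), (100, 179), (105, 179), (110, 180), (115, 180), (120, 145), (125, 107), (130, 109)]
side [(-130, 91), (-125, 92), (-120, 128), (-115, 158), (-110, 159), (-105, 158), (-100, 159), (-95, 155), (-90, 96), (-85, 50), (-80, 58), (-75, 64), (-70, 64), (-65, 59), (-60, 58), (-55, 56), (-50, 55), (-45, 63), (-40, 115), (-35, 149), (-30, 151), (-25, 152), (-20, 151), (-15, 153), (-10, 153), (-5, 153), (0, 152), (5, 154), (10, 153), (15, 156), (20, 155), (25, 154), (30, 155), (35, 156), (40, 157), (45, 157), (50, 156), (55, 156), (60, 157), (65, 157), (70, 157), (75, 157), (80, 158), (85, 159), (90, 159), (95, 160), (100, 159), (105, 158), (110, 159), (115, 157), (120, 118), (125, 91), (130, 89)]
```

```bash
cat >> h.py <<'E'
from scipy.spatial.transform import Rotation as Ro
def state():
    o=get_obs(); q=np.load("q.npy"); c,s=np.cos(q[2]),np.sin(q[2])
    W=np.array([[c,s,0],[-s,c,0],[0,0,1]])
    R=Ro.from_quat(o["ee_rot"]).as_matrix(); P=W@(np.asarray(o["position"])-[q[0],q[1],0]); A=W@R
    print("t",round(float(o["clock"]),2),"station pos mm",np.round(P*1e3,1),"F st",np.round(W@o["ft_force"],2),"grip",round(float(o["grip_width"])*1e3,1),"j6",round(float(o["joints"][5]),2))
    print("tool axes in station (cols)",np.round(A,3).tolist()); return P*1e3,A
def to(x,y,z):
    P,A=state(); print("shift",np.round(A.T@(np.array([x,y,z])-P),1))
    z=A[:,2]; a=[]
    for sgn in(1,-1):
        d=sgn*np.array([0,1,0]); a.append(round(float(np.degrees(np.arctan2(np.cross(z,d)@A[:,0],z@d))),1))
    print("turn options",a)
E
python3 -c "
from h import *
to(-160,95,150)"
```

```text
t 1.2 station pos mm [-328.   603.   209.1] F st [ 0.66 -0.35  0.59] grip 85.1 j6 1.44
tool axes in station (cols) [[0.0, -0.823, 0.568], [0.0, 0.568, 0.823], [-1.0, -0.0, 0.0]]
shift [  59.1 -427.  -322.5]
turn options [-34.6, 145.4]
```

Call:
apply_moves(increments=[[[0,0,-20,-15,-1],[0,0,-60,-45,-4],[0,0,-100,-75,-8],[0,0,-142,-107,-12],[0,0,-184,-139,-16],[0,0,-226,-171,-20],[0,0,-268,-203,-24],[0,10,-310,-235,-28],[0,20,-350,-265,-31],[0,30,-385,-292,-33],[0,40,-410,-310,-34.6],[0,50,-427,-322,-34.6]]], force=60)

```text
clock: 2.4
position: [0.4851, 0.0209, 0.1587]
ee_rot: [0.539, -0.458, -0.538, -0.459]
ft_force: [0.6, 0.7, -0.5]
grip_width: -0.0
```

```bash
python3 -c "
from h import *
to(-125,98,48)"
```

```text
t 2.4 station pos mm [-158.6   92.   158.7] F st [ 0.74  0.56 -0.53] grip -0.0 j6 -0.27
tool axes in station (cols) [[0.001, -1.0, 0.004], [-0.001, 0.004, 1.0], [-1.0, -0.001, -0.001]]
shift [110.8 -33.5   6.3]
turn options [-0.2, 179.8]
```

Call:
apply_moves(increments=[[[0,20,-5,6,0],[0,50,-15,6,0],[0,80,-25,6,0],[0,100,-33,6,0],[0,113,-33,6,0],[0,113,-33,6,0],[0,113,-36,6,0],[0,113,-39,6,0],[0,113,-42,6,0],[0,113,-44,6,0],[0,113,-45,6,0]]])

```text
clock: 3.5
position: [0.5293, 0.0339, 0.0462]
ee_rot: [0.539, -0.458, -0.538, -0.459]
ft_force: [-0.1, 0.5, -0.3]
grip_width: -0.0002
```

```bash
python3 - <<'E'
from h import *
state()
p=get_image("wrist");cv2.imwrite("pics/w1.png",p["frame"][:,:,::-1])
p=get_image("side");cv2.imwrite("pics/s2.png",cv2.resize(p["frame"][120:300,200:460,::-1],None,fx=3,fy=3))
E
```

```text
t 3.5 station pos mm [-112.9   97.6   46.2] F st [-0.05  0.48 -0.25] grip -0.2 j6 -0.23
tool axes in station (cols) [[0.002, -1.0, 0.004], [-0.001, 0.004, 1.0], [-1.0, -0.002, -0.001]]
```

View pics/s2.png

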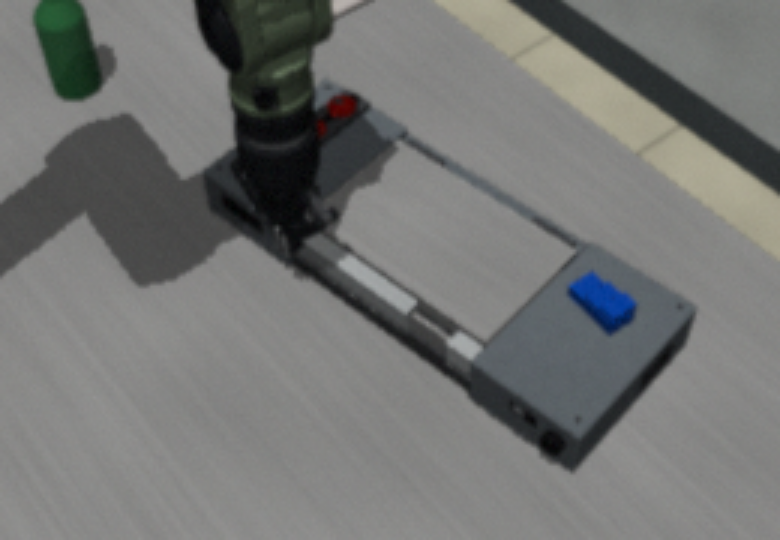

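The side crop shows the fingertip just in front of the rail's left end, around (290,250), and the notch near (430,318). Next I'll creep in until it touches.

Call:
apply_moves(increments=[[[0,0,-1,0,0],[0,0,-2,0,0],[0,0,-3,0,0],[0,0,-4,0,0],[0,0,-4,0,0]]])

```text
clock: 4.1
position: [0.5331, 0.0345, 0.046]
ee_rot: [0.539, -0.458, -0.538, -0.459]
ft_force: [0.1, 0.8, -0.1]
grip_width: 0.0
```

```bash
python3 -c "
from h import *
state()"
```

```text
t 4.1 station pos mm [-109.1   97.6   46. ] F st [ 0.22  0.74 -0.06] grip 0.0 j6 -0.23
tool axes in station (cols) [[0.002, -1.0, 0.004], [-0.001, 0.004, 1.0], [-1.0, -0.002, -0.001]]
```

Call:
apply_moves(increments=[[[0,0,-1,0,0],[0,0,-2,0,0],[0,0,-3,0,0],[0,0,-3,0,0]]])

```text
clock: 4.5
position: [0.5363, 0.035, 0.046]
ee_rot: [0.539, -0.458, -0.538, -0.459]
ft_force: [-0.3, 0.1, 0.0]
grip_width: -0.0002
```

Call:
apply_moves(increments=[[[0,0,-1,0,0],[0,0,-2,0,0],[0,0,-3,0,0],[0,0,-3,0,0]]])

```text
clock: 4.9
position: [0.5394, 0.0355, 0.046]
ee_rot: [0.539, -0.458, -0.538, -0.459]
ft_force: [0.3, -0.2, -0.4]
grip_width: 0.0001
```

Call:
apply_moves(increments=[[[0,0,-1,0,0],[0,0,-2,0,0],[0,0,-2,0,0]]])

```text
clock: 5.2
position: [0.5416, 0.0358, 0.0461]
ee_rot: [0.539, -0.458, -0.538, -0.459]
ft_force: [0.5, -0.6, -0.3]
grip_width: 0.0003
```

Call:
apply_moves(increments=[[[0,0,-1,0,0],[0,0,-2,0,0],[0,0,-2,0,0]]])

```text
clock: 5.5
position: [0.5438, 0.0361, 0.0461]
ee_rot: [0.539, -0.458, -0.537, -0.459]
ft_force: [-0.9, 0.5, 0.1]
grip_width: 0.0003
```

Call:
apply_moves(increments=[[[0,0,-1,0,0],[0,0,-2,0,0],[0,0,-2,0,0]]])

```text
clock: 5.8
position: [0.5459, 0.0365, 0.0461]
ee_rot: [0.539, -0.458, -0.537, -0.459]
ft_force: [0.5, -0.3, 0.1]
grip_width: 0.0
```

```bash
python3 - <<'E'
from h import *
state()
p=get_image("wrist");cv2.imwrite("pics/w2.png",p["frame"][:,:,::-1]);print(np.round(p["hand_eye"],3).tolist())
E
```

```text
t 5.8 station pos mm [-96.1  97.4  46.1] F st [ 0.4  -0.36  0.15] grip 0.0 j6 -0.23
tool axes in station (cols) [[0.003, -1.0, 0.004], [-0.001, 0.004, 1.0], [-1.0, -0.003, -0.001]]
[[-0.0, -0.317, 0.948, -0.165], [0.0, -0.948, -0.317, 0.08], [1.0, 0.0, 0.001, -0.001], [0.0, 0.0, 0.0, 1.0]]
```

View pics/w2.png

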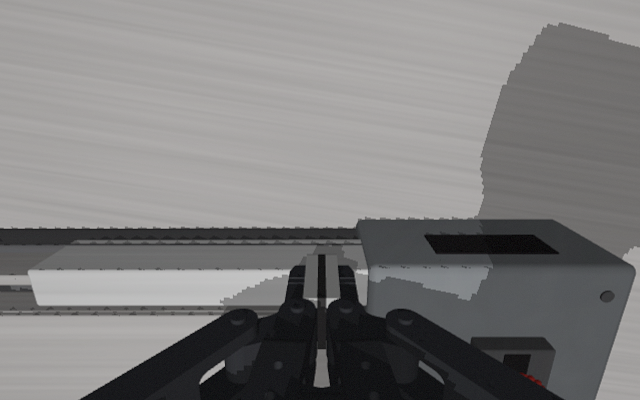

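The wrist view shows the rail's upper front edge at row 270, from (30,270) at the notch to the pod at (360,270), with the tip near (322,255). I'll back-project those points to get the gap.

```bash
python3 - <<'E'
from h import *
P,A=state(); p=get_image("wrist"); H=np.asarray(p["hand_eye"]); K=np.asarray(p["K"]); print(K.round(1).tolist())
def ray(u,v,z):
    d=A@H[:3,:3]@np.linalg.inv(K)@[u,v,1]; o=P+A@H[:3,3]*1e3; return (o+d*(z-o[2])/d[2]).round(1)
print("front edge",ray(30,270,67),ray(200,270,67),ray(360,268,67),"back edge",ray(75,305-65,67),ray(200,305,67), "bottom-front",ray(75,241,32),ray(200,241,32))
c=np.linalg.inv(H)@[0,0,0,1]; u=K@c[:3]; print("TCP px",u[:2]/u[2])
print("pod left front top edge",ray(358,220,0),ray(368,265,70),ray(632,268,70))
E
```

```text
t 5.85 station pos mm [-96.1  97.5  46.1] F st [-0.35  0.13 -0.59] grip 0.5 j6 -0.23
tool axes in station (cols) [[0.003, -1.0, 0.004], [-0.001, 0.004, 1.0], [-1.0, -0.003, -0.001]]
[[348.5, 0.0, 321.3], [0.0, 348.5, 202.0], [0.0, 0.0, 1.0]]
front edge [-95.4 -39.2  67. ] [-95.2  40.1  67. ] [-96.1 114.7  67. ] back edge [-110.7  -14.7   67. ] [-76.1  37.9  67. ] bottom-front [-93.9 -42.1  32. ] [-93.7  28.4  32. ]
TCP px [322.80477479 247.97000136]
pod left front top edge [-93.5 120.5   0. ] [-99.3 117.9  70. ] [-97.4 238.1  70. ]
```

```bash
python3 - <<'E'
import cv2
a=cv2.imread("pics/w2.png")[215:345,245:405]; a=cv2.convertScaleAbs(a,alpha=1.6,beta=20)
cv2.imwrite("pics/w2c.png",cv2.resize(a,None,fx=4.5,fy=4.5,interpolation=cv2.INTER_CUBIC))
E
```

```text
(no output)
```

View pics/w2c.png

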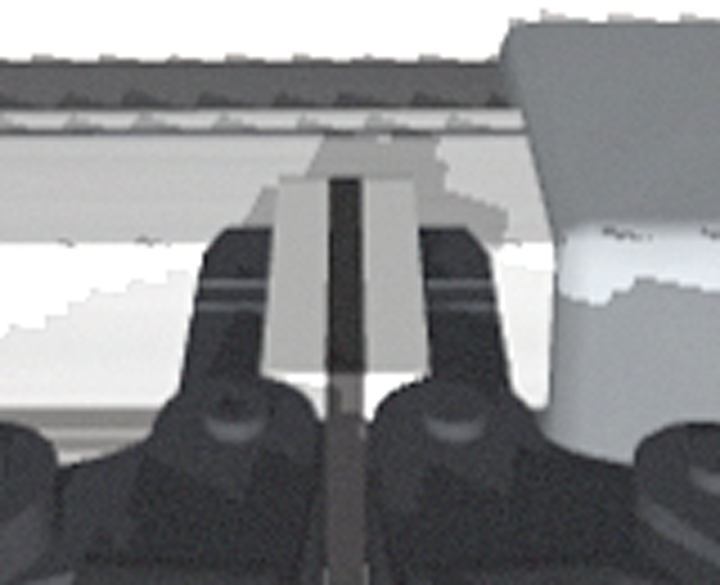

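```bash
python3 - <<'E'
from h import *
q=np.load("q.npy"); o=get_obs(); p=get_image("side"); X=np.asarray(o["position"])
pts={d:proj(p,X[None]+[[0,0,d/1e3]])[0] for d in(0,20,30)}; print(pts)
x0,y0=int(pts[0][0])-50,int(pts[0][1])-45
a=cv2.resize(p["frame"][y0:y0+75,x0:x0+100,::-1],None,fx=8,fy=8,interpolation=cv2.INTER_CUBIC)
a=cv2.convertScaleAbs(a,alpha=1.8,beta=15)
for d,c in((0,(0,0,255)),(20,(0,255,0)),(30,(255,0,0))): cv2.circle(a,tuple(int(v) for v in (pts[d]-[x0,y0])*8+4),4,c,-1)
cv2.imwrite("pics/s3.png",a)
E
```

```text
{0: array([300.62737868, 204.24617252]), 20: array([300.2322934 , 200.07810077]), 30: array([300.03098008, 197.9542849 ])}
```

View pics/s3.png

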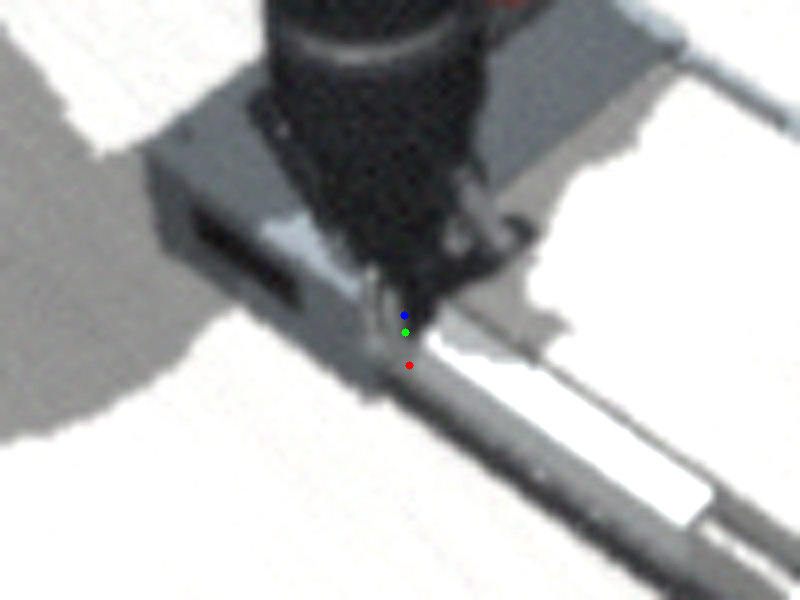

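No contact force yet, though the TCP reading is already at the rail face. In the pictures the pad ends look higher than the TCP reading and may be above the rail top. I'll back off, go 18 mm lower and approach again.

Call:
apply_moves(increments=[[[0,0,10,0,0],[0,0,20,0,0],[0,0,28,0,0],[0,8,28,0,0],[0,18,28,0,0],[0,18,24,0,0],[0,18,20,0,0],[0,18,17,0,0],[0,18,15,0,0],[0,18,14,0,0],[0,18,13,0,0],[0,18,13,0,0]]])

```text
clock: 7.15
position: [0.5331, 0.0344, 0.0281]
ee_rot: [0.539, -0.458, -0.537, -0.459]
ft_force: [-0.8, -0.1, 0.9]
grip_width: -0.0
```

Call:
apply_moves(increments=[[[0,0,-1,0,0],[0,0,-2,0,0],[0,0,-3,0,0],[0,0,-3,0,0]]])

```text
clock: 7.55
position: [0.535, 0.0347, 0.028]
ee_rot: [0.539, -0.459, -0.538, -0.458]
ft_force: [-3.5, -0.8, 2.1]
grip_width: 0.0001
```

Contact: about 3.6 N at TCP x = -107, which fits the 11 mm half pad. So the pad ends do sit above the reported TCP. The catch top is only at z = 58, so I'll back off, go 16 mm lower and touch again.

Call:
apply_moves(increments=[[[0,0,3,0,0],[0,0,5,0,0],[0,8,5,0,0],[0,16,5,0,0],[0,16,4,0,0],[0,16,3,0,0],[0,16,2,0,0],[0,16,1,0,0],[0,16,0,0,0],[0,16,-1,0,0]]])

```text
clock: 8.55
position: [0.5349, 0.0347, 0.0119]
ee_rot: [0.538, -0.459, -0.538, -0.458]
ft_force: [-4.5, -0.6, 3.2]
grip_width: -0.0
```

```bash
python3 -c "
from h import *
state()"
```

```text
t 8.55 station pos mm [-107.2   97.5   11.9] F st [-4.5   0.16  3.25] grip -0.0 j6 -0.23
tool axes in station (cols) [[-0.001, -1.0, 0.004], [-0.002, 0.004, 1.0], [-1.0, 0.001, -0.002]]
```

Call:
apply_moves(increments=[[[0,0,-1,-3,0],[0,0,-1,-7,0],[0,0,-1,-12,0],[0,0,-1,-17,0],[0,0,-1,-22,0],[0,0,-1,-27,0],[0,0,-1,-32,0],[0,0,-1,-37,0]]])

```text
clock: 9.35
position: [0.5408, -0.0019, 0.0116]
ee_rot: [-0.538, 0.46, 0.539, 0.457]
ft_force: [-4.8, 2.1, 0.4]
grip_width: 0.0003
```

```bash
python3 -c "
from h import *
state()"
```

```text
t 9.35 station pos mm [-107.4   60.4   11.6] F st [-4.39  2.87  0.43] grip 0.3 j6 -0.3
tool axes in station (cols) [[-0.003, -1.0, 0.004], [-0.001, 0.004, 1.0], [-1.0, 0.003, -0.001]]
```

Call:
apply_moves(increments=[[[0,0,-1,-5,0],[0,0,-1,-10,0],[0,0,-1,-15,0],[0,0,-1,-20,0],[0,0,-1,-25,0],[0,0,-1,-30,0],[0,0,-1,-35,0],[0,0,-1,-40,0],[0,0,-1,-45,0]]])

```text
clock: 10.25
position: [0.548, -0.0466, 0.0112]
ee_rot: [-0.537, 0.46, 0.539, 0.457]
ft_force: [-4.8, 1.6, -0.5]
grip_width: 0.0001
```

```bash
python3 -c "
from h import *
state()"
```

```text
t 10.25 station pos mm [-107.6   15.1   11.2] F st [-4.43  2.38 -0.49] grip 0.1 j6 -0.38
tool axes in station (cols) [[-0.005, -1.0, 0.004], [-0.0, 0.004, 1.0], [-1.0, 0.005, -0.0]]
```

Call:
apply_moves(increments=[[[0,0,-1,-5,0],[0,0,-1,-10,0],[0,0,-1,-15,0],[0,0,-1,-20,0],[0,0,-1,-25,0],[0,0,-1,-30,0],[0,0,-1,-35,0],[0,0,-1,-40,0],[0,0,-1,-45,0]]])

```text
clock: 11.15
position: [0.5552, -0.0913, 0.0109]
ee_rot: [-0.537, 0.46, 0.54, 0.457]
ft_force: [-5.7, 1.3, 1.5]
grip_width: 0.0004
```

```bash
python3 -c "
from h import *
state()"
```

```text
t 11.15 station pos mm [-107.7  -30.1   10.9] F st [-5.36  2.22  1.54] grip 0.4 j6 -0.45
tool axes in station (cols) [[-0.006, -1.0, 0.005], [0.0, 0.005, 1.0], [-1.0, 0.006, 0.0]]
```

Call:
apply_moves(increments=[[[0,0,-1,-4,0],[0,0,-1,-8,0],[0,0,-1,-12,0],[0,0,-1,-16,0],[0,0,-1,-20,0],[0,0,-1,-24,0],[0,0,-1,-28,0],[0,0,-1,-31,0],[0,0,-1,-34,0],[0,0,-1,-34,0]]])

```text
clock: 12.15
position: [0.5619, -0.1252, 0.011]
ee_rot: [-0.537, 0.46, 0.539, 0.457]
ft_force: [-0.4, -0.5, 0.3]
grip_width: -0.0
```

```bash
python3 -c "
from h import *
state()"
```

```text
t 12.15 station pos mm [-106.7  -64.7   11. ] F st [-0.5  -0.46  0.33] grip -0.0 j6 -0.5
tool axes in station (cols) [[-0.006, -1.0, 0.005], [0.0, 0.005, 1.0], [-1.0, 0.006, 0.0]]
```

The contact force has gone at y = -65, which is the middle of the notch as seen in the images. Now I'll press in.

Call:
apply_moves(increments=[[[0,0,-2,0,0],[0,0,-4,0,0],[0,0,-6,0,0],[0,0,-8,0,0],[0,0,-9,0,0],[0,0,-10,0,0],[0,0,-11,0,0],[0,0,-12,0,0],[0,0,-13,0,0]]])

```text
clock: 13.05
position: [0.5735, -0.1232, 0.0108]
ee_rot: [-0.536, 0.461, 0.54, 0.457]
ft_force: [-5.1, -2.0, 3.5]
grip_width: -0.0
```

```bash
python3 -c "
from h import *
state()"
```

```text
t 13.05 station pos mm [-94.9 -64.6  10.8] F st [-5.34 -1.16  3.52] grip -0.0 j6 -0.49
tool axes in station (cols) [[-0.008, -1.0, 0.005], [0.0, 0.005, 1.0], [-1.0, 0.008, 0.0]]
```

Call:
apply_moves(increments=[[[0,0,-1.5,0,0],[0,0,-2.5,0,0],[0,0,-3.5,0,0],[0,0,-4.5,0,0],[0,0,-4.5,0,0]]])

```text
clock: 13.55
position: [0.5754, -0.1228, 0.0107]
ee_rot: [-0.535, 0.463, 0.541, 0.455]
ft_force: [-7.6, -2.2, 6.6]
grip_width: -0.0003
```

```bash
python3 -c "
from h import *
state()"
```

```text
t 13.55 station pos mm [-93.  -64.5  10.7] F st [-7.86 -0.89  6.64] grip -0.3 j6 -0.49
tool axes in station (cols) [[-0.013, -1.0, 0.006], [-0.0, 0.006, 1.0], [-1.0, 0.013, -0.0]]
```

Call:
apply_moves(increments=[[[0,0,-2,0,0],[0,0,-3.5,0,0],[0,0,-5,0,0],[0,0,-5,0,0]]])

```text
clock: 13.95
position: [0.5751, -0.1228, 0.0105]
ee_rot: [-0.533, 0.466, 0.543, 0.453]
ft_force: [-15.1, -3.6, 13.3]
grip_width: 0.0001
```

```bash
python3 -c "
from h import *
state()
p=get_image('side');cv2.imwrite('pics/s4.png',cv2.resize(p['frame'][100:300,200:460,::-1],None,fx=2.5,fy=2.5))
"
```

```text
t 13.95 station pos mm [-93.3 -64.5  10.5] F st [-15.45  -1.11  13.34] grip 0.1 j6 -0.49
tool axes in station (cols) [[-0.023, -1.0, 0.007], [-0.001, 0.007, 1.0], [-1.0, 0.023, -0.001]]
```

View pics/s4.png

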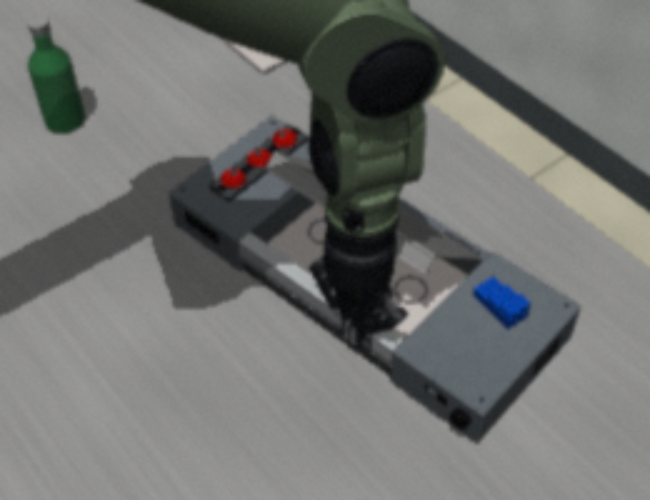

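The cover is freed: the inside shows around (320,230) and (410,290), and it may be leaning on the hand. The catch is at its stop, with the force rising to 15 N and no further travel. Backing off to the front.

Call:
apply_moves(increments=[[[0,0,3,0,0],[0,0,8,0,0],[0,0,14,0,0],[0,0,22,0,0],[0,0,34,0,0],[0,0,50,0,0],[0,0,70,0,0],[0,0,95,0,0],[0,0,120,0,0],[0,-20,140,0,0],[0,-50,150,0,0],[0,-80,150,0,0]]])

```text
clock: 15.2
position: [0.4266, -0.1454, 0.0944]
ee_rot: [-0.532, 0.466, 0.543, 0.453]
ft_force: [1.1, -0.1, -0.4]
grip_width: 0.0002
```

Call:
apply_moves(increments=[[[0,-15,0,0,0],[0,-30,0,0,0],[0,-30,0,0,0],[0,-30,0,0,0],[0,-30,0,0,0],[0,-30,0,0,0],[0,-30,0,0,0],[0,-30,0,0,0],[0,-30,0,0,0],[0,-30,0,0,0]]])

```text
clock: 16.2
position: [0.4273, -0.1453, 0.1242]
ee_rot: [-0.532, 0.466, 0.543, 0.453]
ft_force: [-0.8, -0.2, -0.1]
grip_width: -0.0
```

```bash
python3 -c "
from h import *
state()
p=get_image('side');cv2.imwrite('pics/s5.png',cv2.resize(p['frame'][80:300,180:460,::-1],None,fx=2.5,fy=2.5))
for l in ['magnet_strip','gauge_block','caliper','sample_bottle']: print(l,[np.round(r['xyz'],3).tolist() for r in pinpoint(p,l)[:1]])
"
```

```text
t 16.2 station pos mm [-242.7  -62.5  124.2] F st [-0.82 -0.11 -0.05] grip -0.0 j6 -0.64
tool axes in station (cols) [[-0.024, -1.0, 0.008], [0.001, 0.008, 1.0], [-1.0, 0.024, 0.0]]
magnet_strip []
gauge_block [[0.716, -0.217, 0.069]]
caliper [[0.512, -0.463, 0.001]]
sample_bottle [[0.511, 0.456, 0.0]]
```

View pics/s5.png

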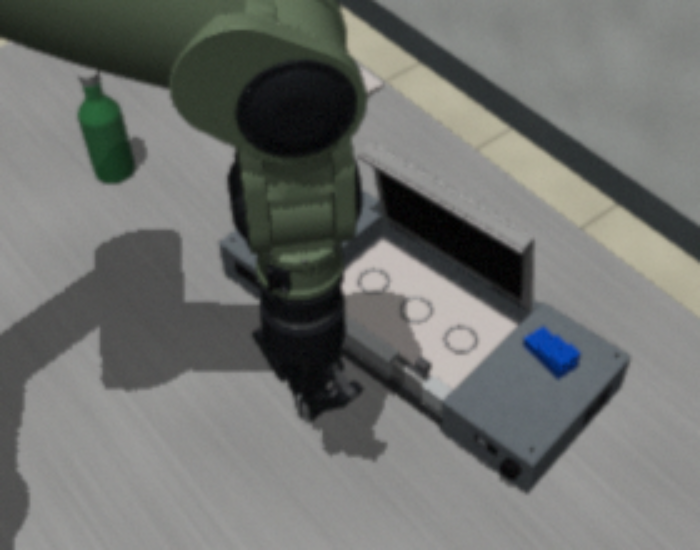

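The cover stands upright at about (450,230) and the hand is clear. I'll wait a moment, check the strip from above and hand in.

Call:
apply_moves(increments=[[[0,-30,0,0,0],[0,-30,0,0,0],[0,-30,0,0,0],[0,-30,0,0,0],[0,-30,0,0,0],[0,-30,0,0,0],[0,-30,0,0,0],[0,-30,0,0,0],[0,-30,0,0,0],[0,-30,0,0,0]]])

```text
clock: 17.45
position: [0.4281, -0.1452, 0.1543]
ee_rot: [-0.532, 0.466, 0.543, 0.453]
ft_force: [-0.1, 0.5, 0.9]
grip_width: -0.0002
```

```bash
python3 -c "
from h import *
state()
p=get_image('top')
for l in ['magnet_strip','gauge_block']: print(l,[np.round(r['xyz'],3).tolist() for r in pinpoint(p,l)[:1]])
a=cv2.imread('pics/s5.png'); b=get_image('side')['frame'][80:300,180:460,::-1]
d=np.abs(cv2.resize(a,(280,220),interpolation=cv2.INTER_AREA).astype(int)-b).max(2)[50:130,150:215]; print('cover region change',(d>40).sum())
close_job()
"
```

```text
t 17.45 station pos mm [-242.   -62.5  154.3] F st [0.02 0.47 0.88] grip -0.2 j6 -0.64
tool axes in station (cols) [[-0.024, -1.0, 0.008], [0.001, 0.008, 1.0], [-1.0, 0.024, 0.0]]
magnet_strip [[0.639, 0.141, 0.067]]
gauge_block [[0.713, -0.21, 0.069]]
cover region change 47
the job is handed in; nothing more can be done
```

The cover is open and the job is handed in, at about 17.5 s on the robot's clock.

**What I did:** I touched the rail's left end at about y = 97 mm. I slid the closed fingertip along the front face at about 4–5 N until the contact was lost in the notch, at about y = -65 mm, then pressed the catch to its stop. The force there rose to about 15 N with no further travel, with about 13 N upwards at the same time. After that I drew the hand back to the front and raised it.

**Last checks:** The side picture shows the cover standing upright. The hand was clear, with under 1 N of wrist force, which is sensor noise. The strip, block, caliper and bottle were all found within a few mm of where they started.

**Disagreements and limits:**
- **Pad height:** The first approach, with the TCP reading at z = 46 mm, met no contact, so the closed pads probably passed over the rail. They seem to end some 20–30 mm above the reported TCP, so I worked at z = 11 mm instead.
- **Strip not seen from the side:** The detector missed the strip in the last side view, but found it unmoved from above.
- **Cover angle:** I judged "fully open" by eye from the picture. I did not measure the angle. A later comparison of the cover area showed only 47 changed pixels of about 5,200, which I did not look into.

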